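# Open the parts case and hang the pipe strap on the rail

### The job

Swing the lid of the parts case right over until it rests open by itself, lift out the U-shaped steel strap and stand it, legs down, well on the rubber mat and let go of it there. Then take it again another way, so that your fingers clear the pipe, lower it astride the middle third of the pipe rail, one leg on each side, and let go once it sits on the pipe. Leave the lid open and do not disturb the sleeve that stands beside the strap or the jar on the bench.

Things in the scene. Friction and masses are not known exactly. Their poses are not given: they have to be found in the camera images.
- case: Fixed cream plastic case, 180 mm (its x) by 300 mm (its y) by 100 mm high, walls 5 mm; origin at the centre of its underside, z up. A full-height 5 mm wall along y at x = 0 leaves a front (-x, towards the robot) and a rear compartment, each 82 x 290 mm, floors 5 mm above the bench. Strap and sleeve stand in the front one; a flange and a small carton lie in the rear one.
- lid (a joint): Angle of the case's lid about its hinge along the rear (+x) top edge: 0 shut, grows as it opens, stop at 1.9. A free hinge without a catch: let go below about 1.55 it falls shut, beyond that it falls open to the stop. The lid is a panel 186 x 306 x 6 mm, about 0.35 kg.
- lid_handle (a point): Middle of the lid's handle: a round steel bar, 12 mm thick, 110 mm long, parallel to the hinge (case's y), 40 mm in front of the lid's front edge in the lid's plane, on a leg at each end (34 mm gap between bar and lid, 98 mm clear between the legs). Its axes turn with the lid and are the case's axes when shut.
- lid_hinge (a point): Middle of the lid's hinge line, at the rear top edge of the case; the handle bar lies 223 mm from it. Its axes turn with the lid; y is the hinge axis, a positive turn about y opens the lid.
- strap_mid (a point): Centre of the loose U-shaped strap of flat steel, 0.34 kg, standing legs down like a bridge in the front compartment: 62 mm over the legs (its x), 40 mm wide (its y), 85 mm high (its z, up), 5 mm thick; inside 52 mm wide, 80 mm high. The point is 42.5 mm above the feet. In the case some 10 mm is free outside each leg, so there it is pinched at the crown, across its 40 mm width.
- mat: Fixed black rubber mat, 170 x 170 x 3 mm; origin at the centre of its underside, on the bench.
- rail_mid (a point): Centre of the rail's horizontal metal pipe, 133 mm above the bench: 34 mm in diameter, 280 mm long along this point's x axis, z up, on 26 mm posts 115 mm either side of the middle and a base plate 290 x 90 x 8 mm. Fixed. A strap hung square on it has its centre 20.5 mm below this point and its y axis along the pipe.
- sleeve_mid (a point): Centre of a loose rusty pipe sleeve, 52 mm in diameter and 60 mm tall, that stands in the front compartment beside the strap; bystander.
- jar: Jar, 60 mm in diameter, 90 mm tall, standing on the bench; origin at the centre of its underside; bystander.

How it is judged:
By the outcome, as a careful person would: the job done as asked, in the order asked, and still so for the second after the job is handed in, with the robot touching nothing.
It also fails if it takes over 72 s, if anything falls off the work surface, if the arm or the gripper's body presses on something with over 40 N, if the wrist force passes 120 N, or if a joint passes its speed limit or range.

### The arm

A 6-joint arm with a two-finger parallel gripper is mounted at the origin on the work surface. World frame = base frame: x ahead of the robot, y to its left, z up, the work surface at z = 0. Lengths are in m, angles in rad, forces in N, time in s.
With the tool pointing down it reaches from about 0.325 to 0.85 m from the base axis. Payload 4.4 kg.
Tool frame: the origin (TCP) lies between the finger pads; the fingertips stand 8 mm ahead of it and the grasp point (between the pads) lies 11 mm behind it; z points along the fingers, y is the line along which they close (so a half turn about z gives the same grasp; the last joint's range is limited). The gripper opens to 94 mm and grips with 3 to 60 N. Pads are 16 mm wide; open, the fingers measure 119 mm over their backs; the gripper's body (75 mm by 177 mm) begins 78 mm behind the grasp point.
Start: joints at [-1.48, 0.207, 1.542, -0, 1.393, -0.15], TCP at [0.137, -0.558, 0.213] pointing down, gripper open.
Joint ranges: [-2.73, 2.73], [-0.86, 2.22], [0.23, 2.46], [-1.11, 4.25], [0.08, 2.63], [-2.82, 2.82]. Speed limits (rad/s): [2.79, 2.79, 3.14, 3.14, 3.14, 3.14].

### API

Orientations are given as a unit quaternion [x, y, z, w].
In Python, from bench import manip, optics gives the robot as it stands. The module is installed in compiled form; this text tells all that it offers.
- The arm moves only by the shell command python3 -m crank 'ROWS' [FORCE]. ROWS is JSON, a list of rows, each a list of 7 numbers: the turn, a rotation vector about the world's x, y, z each as a share of 45 degrees, from -1 to 1, then the shift along the world's x, y, z each as a share of 0.15 m, from -1 to 1, then the closure, from 0 (fully open) to 1 (shut). A call has 1 to 12 rows; each row is the pose to reach, as a shift and turn from the pose commanded when the call began; what a row does not reach only later rows make up. A row lasts 1/10 s, in which the tool goes at most 50 mm and 8.59 degrees, less where a joint would pass 70% of its speed; a pose out of reach is approached as far as the arm can. A call with a number of a shift or a turn outside -1 to 1 is refused whole. A call with a gripper value outside its range is refused whole. The fingers move at their own pace and stop on an object; FORCE is the grip in N (left out, the last holds). Time passes only in rows, so rows that repeat a pose let the fingers close. It gives the time, the measured TCP pose, the force, the opening and the grip force at its end, in the units of the state.
- manip.get_obs(): the state, without advancing time (a new reading comes with each control period).
- optics.grab_frame(name): name is "side" or "top" or "wrist"; returns (picture, depth): 384x512x3 uint8, red, green, blue; 384x512 float32, m along the optical axis (not along the pixel's ray), 0 where there is no reading.
- optics.camera_params(name): a dict with "fov_y" (degrees; the focal length in pixels is half the picture's height over the tangent of half this angle, whatever the lens; pixels are square), "cx", "cy" (the principal point, pixels), "cam_to_world" (4x4, takes a point from camera to world coordinates). Camera axes: x right, y up, looking along -z (the intrinsics and any distortion apply to the point x, -y, -z); pixel columns grow to the right and rows downward; lengths in m; the calibration is good to about 2 mm. A picture is of the moment at which its call begins: read the wrist's pose just before it. camera_params takes no time and is no camera call; for the wrist camera it gives the pose at the moment of the call.
- manip.hand_in(): hands the job in; it is judged then, once.
The state is a dict: "clock": time; "q": joint angles; "dq": joint speeds; "joint_efforts": joint torques, N m; "tcp_pos": TCP position; "orientation": TCP orientation; "force": force on the tool from outside, world axes, zero at the start; "ft_torque": the same for the moment, N m; "opening": finger opening in m; "gripper_force": force on a finger pad.
Only numpy, scipy, OpenCV 4.12 (cv2) and the standard library are available. Lean on these libraries where they do the work, as an engineer would, in place of code of your own. Each camera call takes 0.05 s, during which the arm holds its last target. There are 200 camera calls.

## Working session

There is one attempt and no reset: what is moved stays moved. The work goes in short steps, Python scripts to look and compute and a shell command to move; the robot and the scene stay as the last step left them, time stands still between calls to the robot, and variables do not carry over. Pictures are saved under pics/ and viewed, at most 10 in all, crops included, and the job is handed in when it is done.

```bash
mkdir -p pics
cat > h.py <<'E'
import numpy as np, cv2
from bench import manip, optics
from scipy.spatial.transform import Rotation as R
def grab(n,save=None):
    P=optics.camera_params(n); im,d=optics.grab_frame(n)
    if save: cv2.imwrite('pics/%s.png'%save,im[:,:,::-1]); np.savez('pics/%s.npz'%save,d=d,im=im,T=P['cam_to_world'],f=192/np.tan(np.radians(P['fov_y'])/2),c=[P['cx'],P['cy']])
    return im,d,P
def cloud(save):
    z=np.load('pics/%s.npz'%save); d=z['d']; v,u=np.mgrid[:384,:512]
    f=z['f'];c=z['c']
    p=np.stack([(u-c[0])/f*d,-(v-c[1])/f*d,-d,np.ones_like(d)],-1)@z['T'].T
    p=p[...,:3]; p[d==0]=np.nan
    return p,z['im']
E
python3 - <<'E'
from h import *
for n in('top','side'):
    im,d,P=grab(n,n+'1'); print({k:(np.round(v,3).tolist() if k=='cam_to_world' else v) for k,v in P.items()})
a=cv2.imread('pics/top1.png');b=cv2.imread('pics/side1.png')
cv2.imwrite('pics/both.png',cv2.resize(np.vstack([a,b]),(800,1200))[:, :])
E
```

```text
{'fov_y': 43.9292696674723, 'cx': 260.27775173136746, 'cy': 187.12283535183678, 'cam_to_world': [[0.012, 0.982, -0.187, 0.319], [-1.0, 0.017, 0.023, 0.023], [0.026, 0.187, 0.982, 1.378], [0.0, 0.0, 0.0, 1.0]]}
{'fov_y': 49.33172376971561, 'cx': 259.99915035240315, 'cy': 196.75031251644134, 'cam_to_world': [[-0.995, 0.058, -0.087, 0.467], [-0.104, -0.607, 0.788, 0.888], [-0.007, 0.792, 0.61, 0.799], [0.0, 0.0, 0.0, 1.0]]}
```

View pics/top1.png

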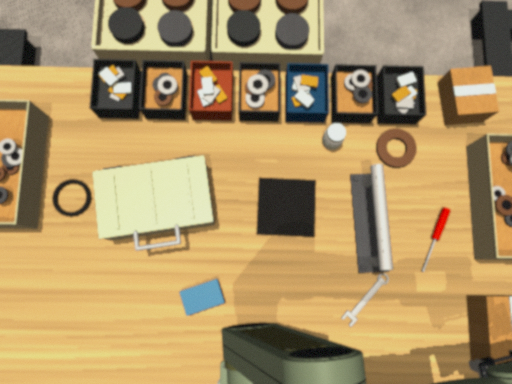

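View pics/side1.png

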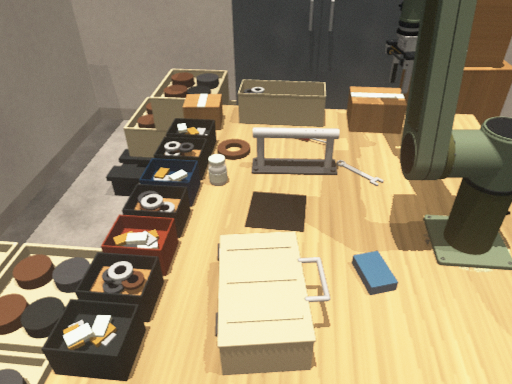

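The top view shows the case at (153,197) with its handle at (157,238), the mat at (287,207), the pipe from (377,167) to (384,270) and the jar at (335,135). The side view agrees. I'll measure these next.

Run:
```python
from h import *
p,im=cloud('top1'); np.set_printoptions(precision=4,suppress=True)
z=p[...,2]; v,u=np.mgrid[:384,:512]
def box(m,n):
    q=p[m]; r=cv2.minAreaRect(q[:,:2].astype(np.float32)*1000); print(n,m.sum(),'c',r[0],'size',r[1],'ang',r[2],'zmed',np.median(q[:,2]))
# lid top
reg=(u>80)&(u<225)&(v>145)&(v<255)
m=reg&(z>.098)&(z<.125)&(v<235); m=cv2.erode(m.astype(np.uint8),np.ones((3,3)))>0; box(m,'lid(eroded)')
lidr=cv2.minAreaRect(p[m][:,:2].astype(np.float32)*1000)
h=reg&(z>.07)&(v>=226); 
for a in[(134,242),(157,243),(178,240),(157,242),(157,244)]: print('handle',a,p[a[1]-1:a[1]+2,a[0]].round(4).tolist())
mm=(im.max(-1)<60)&(u>245)&(u<330)&(v>165)&(v<245)&(z<.02); box(mm,'mat')
pr=(u>345)&(u<400)&(v>155)&(v<285)&(z>.125); q=p[pr]; box(pr,'pipe'); print('pipe zmax',np.percentile(q[:,2],95))
bp=(u>340)&(u<400)&(v>155)&(v<285)&(z>.004)&(z<.02); box(bp,'base')
j=(u>318)&(u<352)&(v>115)&(v<155)&(z>.08); box(j,'jar top')
p2,im2=cloud('side1'); z2=p2[...,2]; v,u=np.mgrid[:384,:512]
for n,reg in[('pipe',(u>245)&(u<345)&(v>120)&(v<145)&(z2>.125)),('jar',(u>200)&(u<232)&(v>150)&(v<190)&(z2>.08)),('lid',(u>210)&(u<310)&(v>225)&(v<350)&(z2>.098)),('handle',(u>318)&(u<330)&(v>250)&(v<305)&(z2>.07)),('mat',(u>240)&(u<312)&(v>190)&(v<232)&(im2.max(-1)<60))]:
    q=p2[reg]; r=cv2.minAreaRect(q[:,:2].astype(np.float32)*1000); print('side',n,len(q),r,np.median(q[:,2]),np.percentile(q[:,2],97))
o=manip.get_obs(); print(o['clock'],o['tcp_pos'],o['orientation'],o['opening'])
print(R.from_quat(o['orientation']).as_matrix())
```

```text
lid(eroded) 7040 c (524.7938232421875, 283.1243896484375) size (203.8876190185547, 300.828369140625) ang 9.479413032531738 zmed 0.10601662439337578
handle (134, 242) [[0.4111, 0.3259, 0.1039], [0.4162, 0.3522, -0.0072], [0.4133, 0.3518, -0.0065]]
handle (157, 243) [[0.4166, 0.2849, 0.0003], [0.414, 0.2855, -0.0039], [0.4035, 0.2634, 0.1116]]
handle (178, 240) [[0.4173, 0.2087, 0.1127], [0.4147, 0.2087, 0.1121], [0.4121, 0.2087, 0.1116]]
handle (157, 242) [[0.4197, 0.2856, -0.0025], [0.4166, 0.2849, 0.0003], [0.414, 0.2855, -0.0039]]
handle (157, 244) [[0.414, 0.2855, -0.0039], [0.4035, 0.2634, 0.1116], [0.401, 0.2637, 0.1092]]
mat 2925 c (525.03955078125, -85.61858367919922) size (160.0185546875, 160.73153686523438) ang 88.07261657714844 zmed 0.0015981788778816064
pipe 1394 c (483.0169372558594, -327.46905517578125) size (279.8449401855469, 35.43692398071289) ang 3.498178243637085 zmed 0.1453989564305459
pipe zmax 0.15108478845278428
base 1941 c (492.86962890625, -331.890380859375) size (172.43466186523438, 378.675048828125) ang 88.84779357910156 zmed 0.0074141549887183356
jar top 266 c (727.8839721679688, -221.47793579101562) size (50.64202880859375, 52.49929428100586) ang 65.89048767089844 zmed 0.08828841955439881
side pipe 818 ((485.3570251464844, -320.3330383300781), (278.5873718261719, 33.58074951171875), 3.211472988128662) 0.14134970645285022 0.14954168981807528
side jar 151 ((741.3806762695312, -234.60208129882812), (50.95085906982422, 93.75791931152344), 33.216854095458984) 0.08845806112929666 0.0907990035079499
side lid 9824 ((525.9715576171875, 284.0334777832031), (210.28765869140625, 309.9333801269531), 9.49983024597168) 0.1063029984108605 0.10958869438746313
side handle 236 ((398.8818359375, 267.60400390625), (121.25790405273438, 20.986591339111328), 89.55599975585938) 0.10901193248495089 0.11173041389355073
  return _methods._mean(a, axis=axis, dtype=dtype,
  ret = ret.dtype.type(ret / rcount)
Traceback (most recent call last):
IndexError: index -1 is out of bounds for axis 0 with size 0
```

Run:
```python
from h import *
np.set_printoptions(precision=4,suppress=True)
v,u=np.mgrid[:384,:512]
for n,reg in[('top1',(u>80)&(u<225)&(v>145)&(v<260)),('side1',(u>205)&(u<340)&(v>225)&(v<365))]:
    p,im=cloud(n); a=np.radians(9.5); z=p[...,2]
    ok=reg&(z>.096)&(z<.125); q=p[ok]; X=q[:,0]*np.cos(a)+q[:,1]*np.sin(a); Y=-q[:,0]*np.sin(a)+q[:,1]*np.cos(a)
    mid=abs(Y-np.median(Y))<.12
    hx,ex=np.histogram(X[mid],bins=np.arange(.35,.72,.006)); print(n,list(zip(ex.round(3),hx)))
    body=X>.50; print('Y range',np.percentile(Y[body],[0.5,99.5]),'X far',np.percentile(X[mid],[98,99.5]))
    b=X<.465; hb=X<X[mid].min()+.02
    print('handle bar X',np.percentile(X[hb],[2,50,98]),'Y',np.percentile(Y[hb],[1,99]),'z',np.percentile(q[hb,2],[50,90]))
o=manip.get_obs(); print(o['clock'],o['tcp_pos'],R.from_quat(o['orientation']).as_matrix())
```

```text
top1 [(np.float64(0.35), np.int64(0)), (np.float64(0.356), np.int64(0)), (np.float64(0.362), np.int64(0)), (np.float64(0.368), np.int64(0)), (np.float64(0.374), np.int64(0)), (np.float64(0.38), np.int64(0)), (np.float64(0.386), np.int64(0)), (np.float64(0.392), np.int64(0)), (np.float64(0.398), np.int64(0)), (np.float64(0.404), np.int64(0)), (np.float64(0.41), np.int64(0)), (np.float64(0.416), np.int64(0)), (np.float64(0.422), np.int64(0)), (np.float64(0.428), np.int64(31)), (np.float64(0.434), np.int64(106)), (np.float64(0.44), np.int64(77)), (np.float64(0.446), np.int64(24)), (np.float64(0.452), np.int64(19)), (np.float64(0.458), np.int64(19)), (np.float64(0.464), np.int64(21)), (np.float64(0.47), np.int64(23)), (np.float64(0.476), np.int64(135)), (np.float64(0.482), np.int64(202)), (np.float64(0.488), np.int64(200)), (np.float64(0.494), np.int64(211)), (np.float64(0.5), np.int64(198)), (np.float64(0.506), np.int64(202)), (np.float64(0.512), np.int64(200)), (np.float64(0.518), np.int64(205)), (np.float64(0.524), np.int64(195)), (np.float64(0.53), np.int64(198)), (np.float64(0.536),
[... 2826 characters left out ...]
32), np.int64(269)), (np.float64(0.638), np.int64(249)), (np.float64(0.644), np.int64(280)), (np.float64(0.65), np.int64(289)), (np.float64(0.656), np.int64(266)), (np.float64(0.662), np.int64(219)), (np.float64(0.668), np.int64(44)), (np.float64(0.674), np.int64(0)), (np.float64(0.68), np.int64(0)), (np.float64(0.686), np.int64(0)), (np.float64(0.692), np.int64(0)), (np.float64(0.698), np.int64(0)), (np.float64(0.704), np.int64(0)), (np.float64(0.71), np.int64(0))]
Y range [0.0439 0.3466] X far [0.6639 0.668 ]
handle bar X [0.4355 0.443  0.4539] Y [0.1373 0.2547] z [0.109  0.1109]
0.1 [ 0.1371 -0.5577  0.2124] [[ 0.9711  0.2385 -0.0002]
 [ 0.2385 -0.9711  0.002 ]
 [ 0.0003 -0.002  -1.    ]]
```

```bash
python3 -m crank '[[0,0,0.4,0.6,0.6,0.5,0.5],[0,0,0.63,1,1,0.7,0.5],[0,0,0.63,1,1,0.7,0.5],[0,0,0.63,1,1,0.7,0.5],[0,0,0.63,1,1,0.7,0.5]]'
python3 -m crank '[[0,0,0.63,1,1,0,0.5],[0,0,0.63,1,1,0,0.5],[0,0,0.63,1,1,0,0.5],[0,0,0.63,1,1,0,0.5],[0,0,0.63,1,1,0,0.5]]'
python3 -m crank '[[0,0,0.63,0.2,1,0,0.5],[0,0,0.63,0.2,1,0,0.5],[0,0,0.63,0.2,1,0,0.5],[0,0,0.63,0.2,1,0,0.5]]'
python3 -m crank '[[0,0,0,0,1,0,0.5],[0,0,0,0,1,0,0.5],[0,0,0,0,1,0,0.5],[0,0,0,0,1,0,0.5]]'
```

```text
clock: 0.6
tcp_pos: [0.2886, -0.4065, 0.3196]
orientation: [0.933, 0.36, 0.0, 0.0]
force: [0.2, -1.0, -1.2]
opening: 0.0571
gripper_force: 0.0
clock: 1.1
tcp_pos: [0.4394, -0.2546, 0.318]
orientation: [0.815, 0.58, 0.001, -0.001]
force: [-0.1, -0.6, -0.9]
opening: 0.0469
gripper_force: 0.0
clock: 1.5
tcp_pos: [0.4672, -0.104, 0.3182]
orientation: [0.647, 0.763, 0.001, -0.001]
force: [0.4, -0.3, -0.0]
opening: 0.0471
gripper_force: 0.0
clock: 1.9
tcp_pos: [0.4662, 0.0461, 0.3182]
orientation: [0.648, 0.762, 0.0, -0.001]
force: [0.7, -0.8, 0.0]
opening: 0.047
gripper_force: 0.0
```

```bash
python3 -m crank '[[0,0,0,-0.1,1,0,0.67],[0,0,0,-0.2,1,-0.2,0.67],[0,0,0,-0.2,1,-0.2,0.67],[0,0,0,-0.2,1,-0.2,0.67],[0,0,0,-0.2,1,-0.2,0.67]]'
python3 -m crank '[[0,0,0,-0.23,0.45,-0.2,0.67],[0,0,0,-0.23,0.45,-0.2,0.67],[0,0,0,-0.23,0.45,-0.2,0.67],[0,0,0,-0.23,0.45,-0.2,0.67]]'
python3 - <<'E'
from h import *
o=manip.get_obs();print(o['tcp_pos'],np.degrees(R.from_quat(o['orientation']).as_matrix()[:2,1]@[1,0]),R.from_quat(o['orientation']).as_matrix()[:,1]); grab('wrist','w1')
E
```

```text
clock: 2.4
tcp_pos: [0.4365, 0.1914, 0.2875]
orientation: [0.65, 0.76, -0.001, -0.0]
force: [-0.1, -0.1, -0.7]
opening: 0.0308
gripper_force: 0.0
clock: 2.8
tcp_pos: [0.4037, 0.2575, 0.2588]
orientation: [0.651, 0.759, -0.0, 0.001]
force: [-0.5, -0.1, 0.3]
opening: 0.031
gripper_force: 0.0
[0.40374655 0.25750553 0.25877853] 56.626152013175535 [9.88312795e-01 1.52437906e-01 7.09528578e-04]
```

View pics/w1.png

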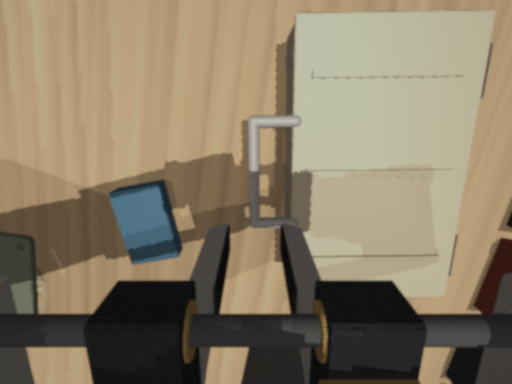

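The wrist view shows the bar from (253,120) to (255,222), with the fingertips on either side of its line.

Run:
```python
from h import *
p,im=cloud('w1'); v,u=np.mgrid[:384,:512]
m=(u>240)&(u<275)&(v>130)&(v<212)&(p[...,2]>.09)&(p[...,2]<.13)
q=p[m]; r=cv2.minAreaRect((q[:,:2]*1000).astype(np.float32)); print(r,np.percentile(q[:,2],[10,50,90,98]))
m=(u>235)&(u<268)&(v>112)&(v<228)&(p[...,2]>.09)&(p[...,2]<.13)
q=p[m]; print(q[:,:2].min(0),q[:,:2].max(0))
m=(u>300)&(u<470)&(v>20)&(v<240); print(np.nanmedian(p[m][:,2]))
```

```text
((400.4925537109375, 263.9498291015625), (11.980607032775879, 86.97537231445312), 9.425477981567383) [0.10839817 0.11077339 0.11210687 0.11276686]
[0.38612859 0.20265237] [0.42480093 0.32421657]
0.10786187197784419
```

```bash
python3 -m crank '[[0,0,0.015,-0.02,0.04,-0.3,0.67],[0,0,0.015,-0.02,0.04,-0.5,0.67],[0,0,0.015,-0.02,0.04,-0.7,0.67],[0,0,0.015,-0.02,0.04,-0.8,0.67],[0,0,0.015,-0.02,0.04,-0.8,0.67]]'
python3 -m crank '[[0,0,0,0,0,-0.15,0.67],[0,0,0,0,0,-0.3,0.67],[0,0,0,0,0,-0.3,0.67],[0,0,0,0,0,-0.3,1],[0,0,0,0,0,-0.3,1],[0,0,0,0,0,-0.3,1],[0,0,0,0,0,-0.3,1]]' 15
```

```text
clock: 3.35
tcp_pos: [0.3993, 0.2628, 0.1367]
orientation: [0.647, 0.762, -0.002, -0.001]
force: [0.4, -0.2, -1.0]
opening: 0.0308
gripper_force: 0.0
clock: 4.05
tcp_pos: [0.4014, 0.2655, 0.0953]
orientation: [0.646, 0.763, 0.002, 0.001]
force: [0.8, -0.9, 3.9]
opening: 0.0112
gripper_force: 15.0
```

```bash
python3 -m crank '[[0,0,0,0.007,0.001,0.148,1],[0,0,0,0.029,0.005,0.295,1],[0,0,0,0.065,0.011,0.439,1],[0,0,0,0.116,0.019,0.579,1]]' 15
```

```text
clock: 4.45
tcp_pos: [0.4218, 0.2689, 0.1824]
orientation: [0.646, 0.763, 0.005, 0.004]
force: [15.6, 4.3, -10.6]
opening: 0.0118
gripper_force: 15.0
```

```bash
python3 -m crank '[[0,0,0,0.087,0.014,0.121,1],[0,0,0,0.162,0.027,0.246,1],[0,0,0,0.249,0.041,0.362,1],[0,0,0,0.348,0.058,0.469,1]]' 15
```

```text
clock: 4.85
tcp_pos: [0.4688, 0.2766, 0.2508]
orientation: [0.646, 0.763, -0.001, -0.001]
force: [1.7, 0.2, -4.2]
opening: 0.0115
gripper_force: 15.0
```

```bash
python3 -m crank '[[0,0,0,0.108,0.018,0.096,1],[0,0,0,0.224,0.037,0.181,1],[0,0,0,0.35,0.058,0.253,1],[0,0,0,0.482,0.08,0.313,1]]' 15
python3 -m crank '[[0,0,0,0.136,0.023,0.045,1],[0,0,0,0.277,0.046,0.078,1],[0,0,0,0.42,0.07,0.095,1]]' 15
```

```text
clock: 5.25
tcp_pos: [0.5411, 0.2886, 0.2991]
orientation: [0.646, 0.764, -0.001, -0.0]
force: [-2.2, -1.0, 1.5]
opening: 0.0112
gripper_force: 15.0
clock: 5.55
tcp_pos: [0.6048, 0.2991, 0.3131]
orientation: [0.646, 0.763, -0.0, 0.0]
force: [-0.8, -0.7, -0.0]
opening: 0.0112
gripper_force: 15.0
```

```bash
python3 -m crank '[[0,0,0,0.147,0.024,0.003,1],[0,0,0,0.293,0.049,-0.009,1],[0,0,0,0.437,0.073,-0.035,1],[0,0,0,0.508,0.085,-0.053,1],[0,0,0,0.508,0.085,-0.053,1]]' 15
```

```text
clock: 6.05
tcp_pos: [0.6821, 0.3119, 0.3035]
orientation: [0.646, 0.763, 0.0, 0.0]
force: [1.3, 0.5, 0.1]
opening: 0.0111
gripper_force: 15.0
```

```bash
python3 -m crank '[[0,0,0,0,0,0,0.5],[0,0,0,0,0,0,0.5],[0,0,0,0,0,0,0.4],[0,0,0,0,0,0.2,0.4],[0,0,0,0,0,0.4,0.4],[0,0,0,0,0,0.5,0.3],[0,0,0,0,0,0.5,0.3]]'
python3 -m crank '[[0,0,0,-0.3,0,0,0.3],[0,0,0,-0.6,0,0,0.3],[0,0,0,-0.9,0,0,0.3],[0,0,0,-1,-0.15,0,0.3],[0,0,0,-1,-0.15,0,0.3]]'
python3 - <<'E'
from h import *
o=manip.get_obs();print(o['q'],o['tcp_pos'])
grab('wrist','w2');grab('top','top2');grab('side','side2')
a=[cv2.imread('pics/%s.png'%n) for n in('top2','side2','w2')]
cv2.imwrite('pics/tri.png',np.vstack([np.hstack([a[0][130:330,50:440],a[1][20:384:1,150:500][:200]]),np.hstack([a[2],np.zeros((384,740-512,3),np.uint8)])]))
E
```

```text
clock: 6.75
tcp_pos: [0.6811, 0.3123, 0.3836]
orientation: [0.646, 0.763, 0.003, 0.002]
force: [-0.2, -0.2, -0.6]
opening: 0.0644
gripper_force: 0.0
clock: 7.25
tcp_pos: [0.5276, 0.2882, 0.3784]
orientation: [0.646, 0.763, -0.001, -0.0]
force: [-0.2, 0.1, 0.6]
opening: 0.0658
gripper_force: 0.0
[ 3.56353031e-01  1.93756524e-01  1.22419808e+00 -5.91389612e-04
  1.72573650e+00  1.89727030e-01] [0.52762555 0.28817629 0.37841152]
```

View pics/tri.png

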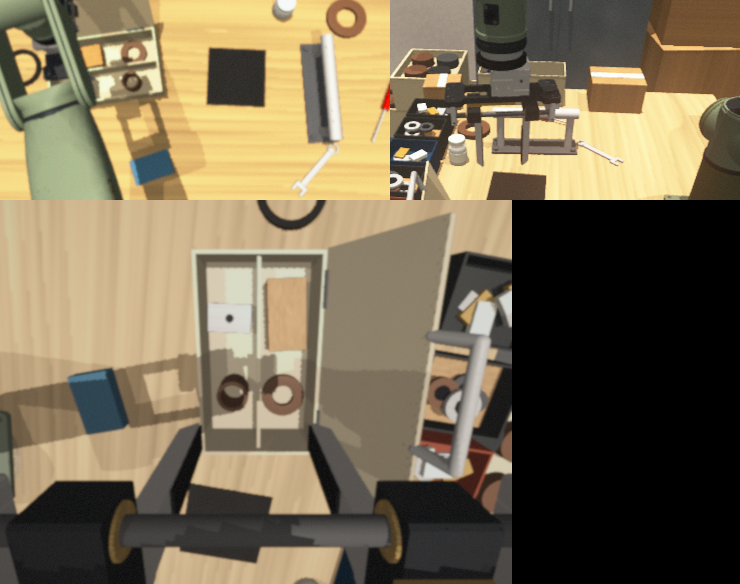

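The lid is resting open. In the wrist view the strap crown is at (230,118) and the sleeve at (233,192).

```bash
cat >> h.py <<'E'
def box(p,m,n):
    q=p[m]; r=cv2.minAreaRect((q[:,:2]*1000).astype(np.float32)); print(n,len(q),np.round(r[0],1),np.round(r[1],1),round(r[2],1),'z',np.percentile(q[:,2],[5,50,95]).round(4))
E
python3 - <<'E'
from h import *
p,im=cloud('w2'); v,u=np.mgrid[:384,:512]; z=p[...,2]
box(p,(u>200)&(u<258)&(v>96)&(v<140)&(z>.082)&(z<.098),'strap')
box(p,(u>212)&(u<254)&(v>170)&(v<215)&(z>.057)&(z<.075),'sleeve')
box(p,(u>185)&(u<335)&(v>45)&(v<255)&(z>.095)&(z<.11),'case rim')
E
```

```text
strap 1263 [485.5 336.6] [71.  59.3] 9.6 z [0.0885 0.0902 0.0916]
sleeve 405 [500.7 213.2] [51.1 50.4] 45.6 z [0.0595 0.0648 0.0663]
case rim 3314 [534.3 284.8] [185.3 303.2] 9.5 z [0.0965 0.1004 0.1076]
```

Run:
```python
from h import *
p,im=cloud('w2'); v,u=np.mgrid[:384,:512]; z=p[...,2]
m=((u>200)&(u<258)&(v>96)&(v<140)&(z>.0865)&(z<.094)).astype(np.uint8)
m=cv2.morphologyEx(m,cv2.MORPH_OPEN,np.ones((7,7)))>0
box(p,m,'strap')
```

```text
strap 1205 [480.9 336.9] [60.7 39.7] 7.2 z [0.0888 0.0903 0.0917]
```

```bash
python3 -m crank '[[0,0,0.18,0,0.05,0,0.3],[0,0,0.36,-0.1,0.15,0,0.3],[0,0,0.54,-0.2,0.25,-0.1,0.3],[0,0,0.72,-0.3,0.32,-0.3,0.3],[0,0,0.98,-0.31,0.325,-0.5,0.3],[0,0,0.98,-0.31,0.325,-0.6,0.3],[0,0,0.98,-0.31,0.325,-0.6,0.3]]' 
python3 -m crank '[[0,0,0.18,0,0,-0.1,0.3],[0,0,0.36,0,0,-0.2,0.3],[0,0,0.54,0,0,-0.3,0.3],[0,0,0.72,0,0,-0.4,0.3],[0,0,0.97,0,0,-0.4,0.3],[0,0,0.97,0,0,-0.4,0.3],[0,0,0.97,0,0,-0.4,0.3]]'
python3 - <<'E'
from h import *
o=manip.get_obs();y=R.from_quat(o['orientation']).as_matrix()[:,1];print(o['q'],o['tcp_pos'],np.degrees(np.arctan2(y[1],y[0])))
grab('wrist','w3')
E
```

```text
clock: 8.1
tcp_pos: [0.483, 0.3378, 0.2844]
orientation: [0.312, 0.95, -0.003, -0.003]
force: [0.0, 1.1, -0.4]
opening: 0.0663
gripper_force: 0.0
clock: 8.8
tcp_pos: [0.4856, 0.3386, 0.2297]
orientation: [-0.062, 0.998, 0.0, 0.001]
force: [0.5, -0.1, 0.0]
opening: 0.0658
gripper_force: 0.0
[ 4.62714239e-01  2.29211451e-01  1.48035391e+00  1.39235376e-04
  1.43050861e+00 -1.23311155e+00] [0.48558365 0.3386066  0.22966313] 97.16257615248948
```

View pics/w3.png

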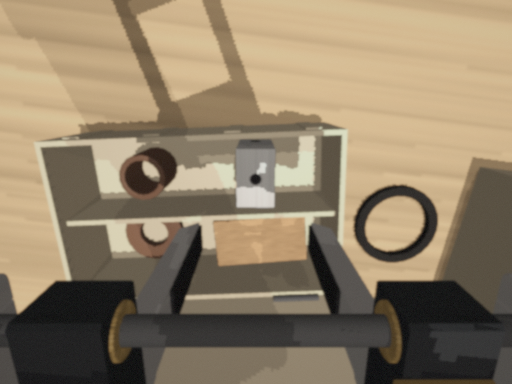

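The strap crown spans u 237–274, v 140–207, with its hole at (255,180).

Run:
```python
from h import *
p,im=cloud('w3'); v,u=np.mgrid[:384,:512]; z=p[...,2]
m=((u>228)&(u<284)&(v>132)&(v<216)&(z>.0845)&(z<.096)).astype(np.uint8)
m=cv2.morphologyEx(m,cv2.MORPH_OPEN,np.ones((9,9)))>0
box(p,m,'strap')
```

```text
strap 2266 [480.7 336.7] [62.3 39.7] 6.4 z [0.089  0.0903 0.0914]
```

```bash
python3 -m crank '[[0,0,-0.01,-0.03,-0.012,-0.2,0.33],[0,0,-0.01,-0.03,-0.012,-0.4,0.33],[0,0,-0.01,-0.03,-0.012,-0.6,0.33],[0,0,-0.01,-0.03,-0.012,-0.8,0.33],[0,0,-0.01,-0.03,-0.012,-0.8,0.33]]' 
python3 -m crank '[[0,0,0,0,0,-0.12,0.33],[0,0,0,0,0,-0.22,0.33],[0,0,0,0,0,-0.22,0.33],[0,0,0,0,0,-0.22,1],[0,0,0,0,0,-0.22,1],[0,0,0,0,0,-0.22,1],[0,0,0,0,0,-0.22,1],[0,0,0,0,0,-0.22,1]]' 40
```

```text
clock: 9.35
tcp_pos: [0.4768, 0.3347, 0.1045]
orientation: [-0.059, 0.998, -0.002, -0.004]
force: [-0.9, -0.2, -0.9]
opening: 0.0632
gripper_force: 0.0
clock: 10.15
tcp_pos: [0.4805, 0.337, 0.0771]
orientation: [-0.059, 0.998, 0.001, 0.001]
force: [0.1, 0.8, 3.3]
opening: 0.0391
gripper_force: 40.0
```

```bash
python3 -m crank '[[0,0,0,0,0,0.1,1],[0,0,0,0,0,0.25,1],[0,0,0,0,0,0.45,1],[0,0,0,0,0,0.65,1],[0,0,0,0,0,0.85,1],[0,0,0,0,0,1,1],[0,0,0,0,0,1,1]]' 
python3 -m crank '[[0,0,0,0.03,-0.15,0.1,1],[0,0,0,0.06,-0.35,0.2,1],[0,0,0,0.08,-0.55,0.2,1],[0,0,0,0.1,-0.77,0.2,1],[0,0,0,0.1,-1,0.2,1]]' 
python3 -m crank '[[0,0,-0.02,0.03,-0.23,0,1],[0,0,-0.04,0.06,-0.46,0,1],[0,0,-0.06,0.08,-0.7,0,1],[0,0,-0.08,0.1,-0.93,0,1]]' 
python3 -m crank '[[0,0,0,0.03,-0.23,0,1],[0,0,0,0.06,-0.46,0,1],[0,0,0,0.08,-0.7,0,1],[0,0,0,0.1,-0.85,0,1],[0,0,0,0.1,-0.89,-0.1,1],[0,0,0,0.1,-0.89,-0.2,1],[0,0,0,0.1,-0.89,-0.2,1]]'
python3 - <<'E'
from h import *
o=manip.get_obs();print(o['q']); grab('top','top3');grab('side','side3')
a=cv2.imread('pics/top3.png');b=cv2.imread('pics/side3.png')
cv2.imwrite('pics/duo.png',np.hstack([a[130:384,60:420],b[60:314,150:500]]))
E
```

```text
clock: 10.85
tcp_pos: [0.4815, 0.3371, 0.2301]
orientation: [-0.06, 0.998, 0.001, 0.003]
force: [0.5, -0.2, -3.3]
opening: 0.0389
gripper_force: 40.0
clock: 11.35
tcp_pos: [0.4934, 0.1848, 0.2536]
orientation: [-0.06, 0.998, -0.0, -0.002]
force: [0.7, 0.7, -4.0]
opening: 0.0388
gripper_force: 40.0
clock: 11.75
tcp_pos: [0.508, 0.0454, 0.2535]
orientation: [-0.028, 1.0, 0.0, -0.002]
force: [0.4, -0.4, -4.2]
opening: 0.0391
gripper_force: 40.0
clock: 12.45
tcp_pos: [0.5211, -0.0851, 0.2207]
orientation: [-0.028, 1.0, 0.002, -0.005]
force: [-0.7, 0.4, -4.5]
opening: 0.039
gripper_force: 40.0
[-3.26141808e-01  1.08209602e-01  1.63941166e+00  5.55338120e-04
  1.40437058e+00 -1.95314150e+00]
```

View pics/duo.png

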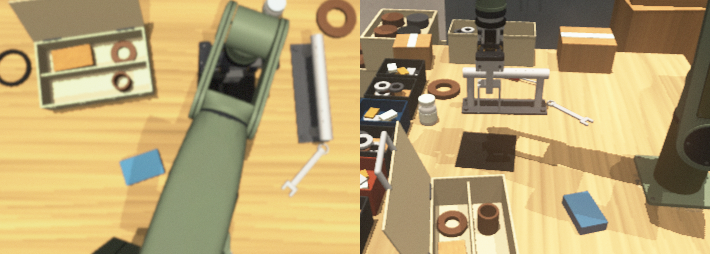

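The strap hangs upright over the mat, and the sleeve is still standing.

```bash
python3 -m crank '[[0,0,0,0.02,0,-0.2,1],[0,0,0,0.02,0,-0.4,1],[0,0,0,0.02,0,-0.6,1],[0,0,0,0.02,0,-0.75,1],[0,0,0,0.02,0,-0.85,1],[0,0,0,0.02,0,-0.91,1],[0,0,0,0.02,0,-0.94,1],[0,0,0,0.02,0,-0.94,1],[0,0,0,0.02,0,-0.94,1]]'
```

```text
clock: 13.45
tcp_pos: [0.5287, -0.0868, 0.086]
orientation: [-0.028, 1.0, -0.0, 0.001]
force: [-0.0, -0.5, -3.4]
opening: 0.0392
gripper_force: 40.0
```

```bash
python3 -m crank '[[0,0,0,0,0,-0.03,1],[0,0,0,0,0,-0.05,1],[0,0,0,0,0,-0.06,1],[0,0,0,0,0,-0.065,1],[0,0,0,0,0,-0.065,1]]'
```

```text
clock: 13.95
tcp_pos: [0.5277, -0.0866, 0.0753]
orientation: [-0.028, 1.0, 0.0, -0.0]
force: [-0.8, 0.2, -3.1]
opening: 0.0396
gripper_force: 40.0
```

```bash
python3 -m crank '[[0,0,0,0,0,-0.01,1],[0,0,0,0,0,-0.015,1],[0,0,0,0,0,-0.015,1]]'
```

```text
clock: 14.25
tcp_pos: [0.5281, -0.0866, 0.0752]
orientation: [-0.028, 1.0, -0.0, 0.0]
force: [-4.9, 2.9, 9.7]
opening: 0.0389
gripper_force: 40.0
```

```bash
python3 -m crank '[[0,0,0,0,0,0.01,0.33],[0,0,0,0,0,0.01,0.33],[0,0,0,0,0,0.01,0.33],[0,0,0,0,0,0.01,0.33],[0,0,0,0,0,0.15,0.33],[0,0,0,0,0,0.35,0.33],[0,0,0,0,0,0.6,0.33],[0,0,0,0,0,0.8,0.33],[0,0,0,0,0,1,0.33]]' 
python3 -m crank '[[0,0,-0.18,-0.1,0,0,0.1],[0,0,-0.36,-0.2,0,0,0.1],[0,0,-0.54,-0.2,0,0,0.1],[0,0,-0.72,-0.2,0,0,0.1],[0,0,-0.9,-0.2,0,0,0.1],[0,0,-1,-0.2,0,0,0.1],[0,0,-1,-0.2,0,0,0.1]]'
python3 -m crank '[[0,0,-0.18,0,0,0,0.1],[0,0,-0.36,0,0,0,0.1],[0,0,-0.54,0,0,0,0.1],[0,0,-0.72,0,0,0,0.1],[0,0,-0.9,0,0,0,0.1],[0,0,-1,0,0,0,0.1],[0,0,-1,0,0,0,0.1]]'
python3 - <<'E'
from h import *
o=manip.get_obs();y=R.from_quat(o['orientation']).as_matrix()[:,1];print(o['q'],o['tcp_pos'],np.degrees(np.arctan2(y[1],y[0])))
grab('wrist','w4')
E
```

```text
clock: 15.15
tcp_pos: [0.5278, -0.0867, 0.2242]
orientation: [-0.028, 1.0, -0.0, 0.0]
force: [-0.9, 0.4, 0.2]
opening: 0.0631
gripper_force: 0.0
clock: 15.85
tcp_pos: [0.4977, -0.0867, 0.2227]
orientation: [0.357, 0.934, -0.0, -0.0]
force: [0.8, 0.9, 0.3]
opening: 0.0842
gripper_force: 0.0
clock: 16.55
tcp_pos: [0.4977, -0.0867, 0.2228]
orientation: [0.686, 0.727, -0.0, -0.0]
force: [-0.3, -0.2, -0.2]
opening: 0.0846
gripper_force: 0.0
[-3.43910519e-01  4.96882266e-02  1.69796040e+00 -1.37659689e-05
  1.39403815e+00 -4.01894288e-01] [ 0.49773163 -0.08670229  0.22277563] 3.3223640003664787
```

View pics/w4.png

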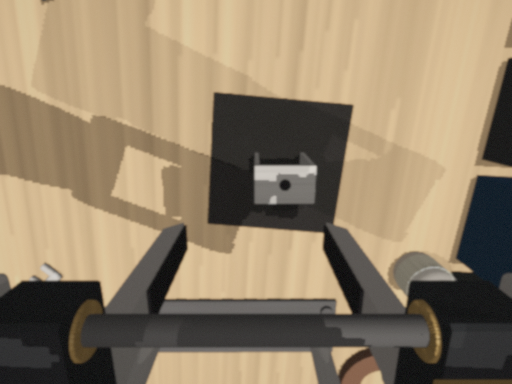

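The strap stands on the mat with its crown at (285,184), and the gripper is free of it.

Run:
```python
from h import *
p,im=cloud('w4'); v,u=np.mgrid[:384,:512]; z=p[...,2]
m=((u>235)&(u<335)&(v>140)&(v<216)&(z>.082)&(z<.096)).astype(np.uint8)
m=cv2.morphologyEx(m,cv2.MORPH_OPEN,np.ones((9,9)))>0
box(p,m,'strap')
m=(im.max(-1)<60)&(u>200)&(u<360)&(v>85)&(v<235)&(abs(z)<.02); box(p,m,'mat')
```

```text
strap 2356 [527.3 -87. ] [61.9 40.4] 3.2 z [0.087  0.0882 0.0894]
mat 13661 [524.3 -86.7] [165.9 165.8] 88.5 z [0.002  0.0033 0.0046]
```

```bash
python3 -m crank '[[0,0,0,0.197,-0.002,0,0.1],[0,0,0,0.197,-0.002,-0.2,0.1],[0,0,0,0.197,-0.002,-0.4,0.1],[0,0,0,0.197,-0.002,-0.6,0.1],[0,0,0,0.197,-0.002,-0.8,0.1],[0,0,0,0.197,-0.002,-1,0.1],[0,0,0,0.197,-0.002,-1,0.1]]' 
python3 -m crank '[[0,0,0,0,0,-0.06,0.1],[0,0,0,0,0,-0.13,0.1],[0,0,0,0,0,-0.13,0.1],[0,0,0,0,0,-0.13,0.6],[0,0,0,0,0,-0.13,0.6],[0,0,0,0,0,-0.13,0.6],[0,0,0,0,0,-0.13,0.6],[0,0,0,0,0,-0.13,0.6]]' 40
```

```text
clock: 17.3
tcp_pos: [0.5232, -0.0857, 0.0684]
orientation: [0.686, 0.727, -0.002, -0.005]
force: [-1.3, 0.5, -0.9]
opening: 0.0848
gripper_force: 0.0
clock: 18.1
tcp_pos: [0.528, -0.0872, 0.0541]
orientation: [0.687, 0.727, 0.0, 0.001]
force: [0.9, -0.1, 2.9]
opening: 0.0614
gripper_force: 40.0
```

```bash
python3 -m crank '[[0,0,0,0,0,0.1,0.6],[0,0,0,0,0,0.3,0.6],[0,0,0,0,0,0.5,0.6],[0,0,0,0,0,0.7,0.6],[0,0,0,0,0,0.85,0.6],[0,0,0,0,0,1,0.6]]' 
python3 -m crank '[[0,0,-0.18,-0.05,-0.1,0.2,0.6],[0,0,-0.36,-0.1,-0.2,0.4,0.6],[0,0,-0.54,-0.15,-0.3,0.4,0.6],[0,0,-0.72,-0.2,-0.35,0.4,0.6],[0,0,-0.9,-0.25,-0.35,0.4,0.6],[0,0,-1,-0.25,-0.35,0.4,0.6],[0,0,-1,-0.25,-0.35,0.4,0.6]]'
python3 -m crank '[[0,0,-0.18,0,0,0,0.6],[0,0,-0.36,0,0,0,0.6],[0,0,-0.54,0,0,0,0.6],[0,0,-0.72,0,0,0,0.6],[0,0,-0.9,0,0,0,0.6],[0,0,-1,0,0,0,0.6],[0,0,-1,0,0,0,0.6]]'
python3 - <<'E'
from h import *
from scipy.optimize import least_squares
o=manip.get_obs();y=R.from_quat(o['orientation']).as_matrix()[:,1];print(o['q'],o['tcp_pos'],np.degrees(np.arctan2(y[1],y[0])))
grab('wrist','w5')
def fit(n):
    p,im=cloud(n); q=p.reshape(-1,3)
    q=q[(q[:,0]>.36)&(q[:,0]<.61)&(q[:,1]>-.38)&(q[:,1]<-.28)&(q[:,2]>.125)&(q[:,2]<.156)]
    if len(q)<100: print(n,len(q)); return
    def res(s):
        a=s[2]; d=-(q[:,0]-.485)*np.sin(a)+(q[:,1]-s[0])*np.cos(a)
        return np.hypot(d,q[:,2]-s[1])-.017
    s=least_squares(res,[-.325,.133,.06],loss='soft_l1',f_scale=.002); r=res(s.x)
    X=q[:,0]; print(n,len(q),'y@x=.485',s.x[0].round(4),'z',s.x[1].round(4),'yaw',np.degrees(s.x[2]).round(2),'rms',np.sqrt(np.median(r**2)).round(4),X.min().round(3),X.max().round(3))
for n in['top1','side1','side2','top3','w4','w5']: fit(n)
E
```

```text
clock: 18.7
tcp_pos: [0.5261, -0.0866, 0.2031]
orientation: [0.687, 0.727, -0.001, -0.001]
force: [-0.6, 0.5, -3.9]
opening: 0.0618
gripper_force: 40.0
clock: 19.4
tcp_pos: [0.4885, -0.1391, 0.2619]
orientation: [0.913, 0.408, -0.001, -0.001]
force: [0.5, 0.1, -4.1]
opening: 0.0618
gripper_force: 40.0
clock: 20.1
tcp_pos: [0.4892, -0.1391, 0.2624]
orientation: [1.0, 0.029, -0.001, -0.0]
force: [0.3, -0.2, -4.8]
opening: 0.0615
gripper_force: 40.0
[-4.47261663e-01  2.99445942e-02  1.63633376e+00 -1.05915094e-05
  1.47746922e+00  1.06523414e+00] [ 0.48923013 -0.13907478  0.26236005] -86.65962469377689
top1 1250 y@x=.485 -0.3282 z 0.1316 yaw 3.42 rms 0.0012 0.361 0.61
side1 726 y@x=.485 -0.3275 z 0.1316 yaw 3.49 rms 0.0014 0.36 0.609
side2 320 y@x=.485 -0.3271 z 0.1315 yaw 3.42 rms 0.0012 0.36 0.609
top3 1248 y@x=.485 -0.3282 z 0.1314 yaw 3.25 rms 0.0012 0.36 0.61
w4 0
w5 8638 y@x=.485 -0.3287 z 0.133 yaw 3.35 rms 0.0004 0.391 0.61
```

View pics/w5.png

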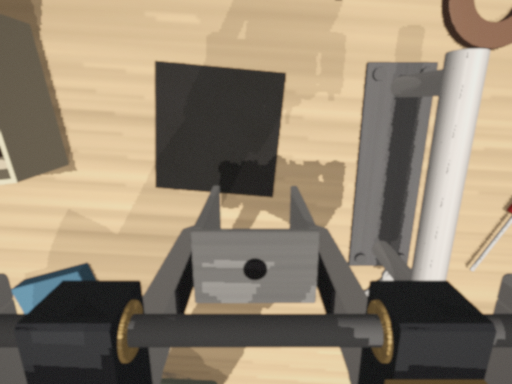

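The wrist view shows the strap held squarely in the hand. The pipe runs from (465,55) to (430,275), and the fits agree on its axis.

```bash
python3 -m crank '[[0,0,0,0,-0.2,0,0.6],[0,0,0,0,-0.4,0,0.6],[0,0,0,0,-0.6,0,0.6],[0,0,0,0,-0.8,0,0.6],[0,0,0,0,-1,0,0.6]]' 
python3 -m crank '[[0,0,0,0,-0.15,0,0.6],[0,0,0,0,-0.26,0,0.6],[0,0,0,0,-0.26,0,0.6],[0,0,0,0,-0.26,0,0.6],[0,0,0,0,-0.26,0,0.6]]'
python3 - <<'E'
from h import *
o=manip.get_obs();y=R.from_quat(o['orientation']).as_matrix();print(o['q'],o['tcp_pos'],np.degrees(np.arctan2(y[1,1],y[0,1])),y[:,2],'want y',-.3286+(o['tcp_pos'][0]-.485)*np.tan(np.radians(3.35)))
E
```

```text
clock: 20.65
tcp_pos: [0.4895, -0.2904, 0.2628]
orientation: [1.0, 0.03, -0.0, -0.0]
force: [0.2, 0.4, -4.2]
opening: 0.062
gripper_force: 40.0
clock: 21.15
tcp_pos: [0.4899, -0.3272, 0.2632]
orientation: [1.0, 0.029, -0.0, -0.001]
force: [0.4, 0.7, -4.6]
opening: 0.0613
gripper_force: 40.0
[-7.36092649e-01  2.03351701e-01  1.44243395e+00  5.59005086e-04
  1.49673578e+00  7.76807241e-01] [ 0.48985524 -0.32721923  0.2632249 ] -86.6851708853005 [-3.14024559e-04  1.03671628e-03 -9.99999413e-01] want y -0.32831579752788065
```

```bash
python3 -m crank '[[0,0,0,0,-0.007,-0.15,0.6],[0,0,0,0,-0.007,-0.3,0.6],[0,0,0,0,-0.007,-0.45,0.6],[0,0,0,0,-0.007,-0.6,0.6],[0,0,0,0,-0.007,-0.72,0.6],[0,0,0,0,-0.007,-0.82,0.6],[0,0,0,0,-0.007,-0.88,0.6],[0,0,0,0,-0.007,-0.88,0.6]]' 
python3 -m crank '[[0,0,0,0,0,-0.025,0.6],[0,0,0,0,0,-0.045,0.6],[0,0,0,0,0,-0.055,0.6],[0,0,0,0,0,-0.055,0.6]]'
```

```text
clock: 21.95
tcp_pos: [0.4891, -0.3283, 0.13]
orientation: [1.0, 0.029, -0.001, -0.001]
force: [0.3, 0.9, -3.3]
opening: 0.0615
gripper_force: 40.0
clock: 22.35
tcp_pos: [0.4898, -0.3296, 0.1233]
orientation: [1.0, 0.028, 0.0, 0.0]
force: [0.1, -0.9, -4.1]
opening: 0.0618
gripper_force: 40.0
```

```bash
python3 -m crank '[[0,0,0,0,0.005,-0.01,0.6],[0,0,0,0,0.005,-0.014,0.6],[0,0,0,0,0.005,-0.014,0.6]]'
python3 - <<'E'
from h import *
grab('side','side4'); a=cv2.imread('pics/side4.png'); cv2.imwrite('pics/s4.png',cv2.resize(a[60:190,210:370],None,fx=4,fy=4,interpolation=cv2.INTER_CUBIC))
E
```

```text
clock: 22.65
tcp_pos: [0.4898, -0.3288, 0.1212]
orientation: [1.0, 0.028, 0.0, 0.0]
force: [0.7, -1.1, -4.0]
opening: 0.0617
gripper_force: 40.0
```

View pics/s4.png

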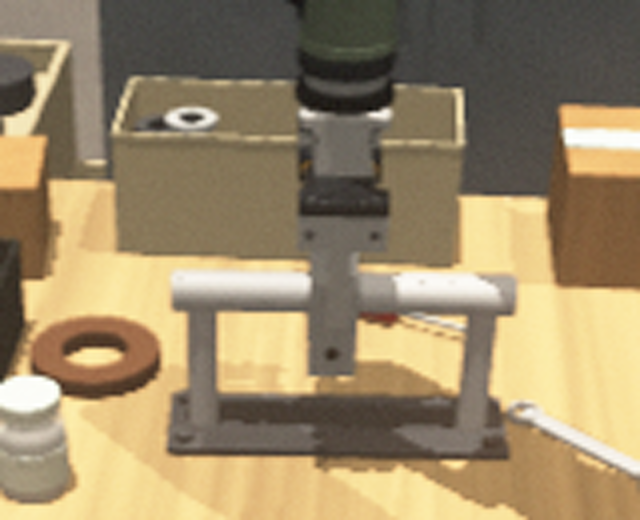

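The strap is astride the pipe near its middle. I'll lower it in small steps until it makes contact.

```bash
python3 -m crank '[[0,0,0,0,0,-0.005,0.6],[0,0,0,0,0,-0.01,0.6],[0,0,0,0,0,-0.01,0.6]]'
python3 -m crank '[[0,0,0,0,0,-0.004,0.6],[0,0,0,0,0,-0.004,0.6]]'
```

```text
clock: 23.0
tcp_pos: [0.4898, -0.3288, 0.121]
orientation: [1.0, 0.028, 0.0, 0.0]
force: [-3.4, 2.5, 4.5]
opening: 0.062
gripper_force: 40.0
clock: 23.2
tcp_pos: [0.4899, -0.3289, 0.121]
orientation: [1.0, 0.028, 0.0, 0.0]
force: [-4.6, 3.9, 8.8]
opening: 0.0619
gripper_force: 40.0
```

```bash
python3 -m crank '[[0,0,0,0,0,0.004,0.5],[0,0,0,0,0,0.004,0.3],[0,0,0,0,0,0.004,0.2],[0,0,0,0,0,0.004,0.1],[0,0,0,0,0,0.004,0.08],[0,0,0,0,0,0.004,0.08],[0,0,0,0,0,0.2,0.08],[0,0,0,0,0,0.45,0.08],[0,0,0,0,0,0.7,0.08],[0,0,0,0,0,1,0.08],[0,0,0,0,0,1,0.08]]'
python3 -m crank '[[0,0,0,-0.2,0.2,0,0.08],[0,0,0,-0.4,0.4,0.2,0.08],[0,0,0,-0.6,0.7,0.2,0.08],[0,0,0,-0.6,1,0.2,0.08],[0,0,0,-0.6,1,0.2,0.08]]'
python3 - <<'E'
from h import *
grab('side','side5');grab('top','top5');a=cv2.imread('pics/top5.png');b=cv2.imread('pics/side5.png')
cv2.imwrite('pics/fin.png',np.hstack([a[110:334,60:430],b[90:314,130:500]]))
p,im=cloud('side5');v,u=np.mgrid[:384,:512]
q=p.reshape(-1,3); m=(abs(q[:,0]-.49)<.06)&(abs(q[:,1]+.328)<.045)&(q[:,2]>.1525)&(q[:,2]<.17); box(q,m,'crown side')
q=cloud('top5')[0].reshape(-1,3); m=(abs(q[:,0]-.49)<.06)&(abs(q[:,1]+.328)<.045)&(q[:,2]>.1525)&(q[:,2]<.17); box(q,m,'crown top')
E
```

```text
clock: 24.3
tcp_pos: [0.4931, -0.3317, 0.2774]
orientation: [1.0, 0.028, 0.006, 0.005]
force: [-0.1, -1.1, -0.4]
opening: 0.0865
gripper_force: 0.0
clock: 24.8
tcp_pos: [0.3988, -0.1745, 0.2989]
orientation: [1.0, 0.03, 0.0, -0.001]
force: [-0.5, -0.6, -0.5]
opening: 0.0863
gripper_force: 0.0
crown side 92 [ 492.4 -323.2] [38.1 58.6] 3.0 z [0.1527 0.154  0.1564]
crown top 21 [ 506.9 -349.9] [27.4 10.8] 54.3 z [0.1528 0.1546 0.1568]
```

View pics/fin.png

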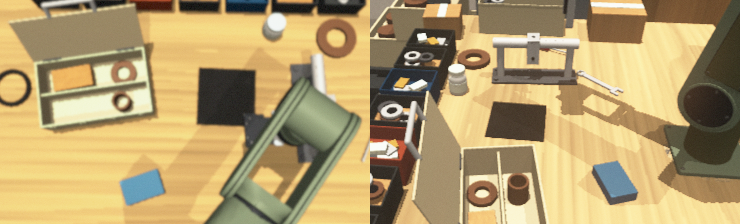

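The strap sits square on the middle of the pipe. The lid is open, the sleeve and jar are in place, and the gripper is clear of everything.

```bash
python3 -c "from bench import manip; print(manip.hand_in())"
```

```text
the job is handed in; nothing more can be done
None
```

The job is handed in at about 25 s: the lid rests open, the strap stood free on the mat and now sits astride the middle third of the pipe, and the sleeve and jar look undisturbed in the last pictures.

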